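# Take off a fan's left-hand spinner

### The job

Take the spinner (the ribbed cap nut in the middle of the fan's blade) off its shaft so that the blade can be packed: its thread is left-handed, so it loosens clockwise seen from above, with as many fresh grips as it needs. Grip the thin cap no harder than turning it takes, let it climb as it turns, and do not haul on it before it is clear of the thread, or it cracks or strips. Then set it down gently, not dropped, open side down on the floor of the larger bay of the steel parts tray, and leave the blade, the guard and everything else alone.

Things in the scene. Friction and masses are not known exactly. Their poses are not given: they have to be found in the camera images.
- spinner_mid (a point): Spinner of the fan: an upright, hollow, ribbed round plastic cap nut on the shaft, open below, 46 mm across, 43 mm tall with its domed top, about 50 g. This point is on its axis, 20 mm above its rim; z up along the axis. The thin cap cracks if the two fingers squeeze it with more than about 28 N each; some 15 to 20 N each turn it without slipping.
- rotor: Blade and shaft of the fan, one turning piece: five grey blades 310 mm across on a hub of 72 mm, axis upright. Origin on the axis, 35 mm below the hub's flat top; the seated spinner's mid point is 59 mm above it. Turned clockwise it swings freely for up to 0.4 rad until a blade meets the wedge; only then does the spinner turn on the shaft.
- shaft_end (a point): Top end of the shaft, on the axis, hidden in the spinner until that is off; 7.5 mm above the seated spinner's mid point. The coarse left-hand thread below it is 26 mm across. The spinner is tight on a sprung rubber washer 4 mm thick for the first sixth of a turn or so, then loose; it climbs steadily and comes free within a turn. How far must be felt: near the end of the thread more than about 12 N on it strips it.
- fan: Head of a pedestal fan lying firmly on its back: white motor housing, neck to one side, wire rear guard 352 mm across. It does not move. Origin on the shaft axis at table height. The guard's rim is 131 mm above the table, the hub's top 135 mm, the washer's top and the spinner's rim 139 mm. Blade, guard and housing bear no more than a light touch (under 8 N).
- wedge: Wooden wedge stuck through the rear guard beside a blade to stop the blade turning clockwise; 34 by 14 mm, its top 139 mm above the table, 105 mm from the shaft axis. Its origin is on the shaft axis, not in the wood. It does not move.
- tray_bay (a point): Middle of the floor of the larger bay of the parts tray, 3 mm above the table; x, y along the tray's sides. The bay is 130 mm (x) by 134 mm (y), its walls 27 mm high above its floor; beyond a low partition at +x a small bay holds two plastic clips. The tray is a rectangular steel one, 190 by 140 mm, to one side of the fan; a round tin stands on the other. The tray does not move.
Things that resemble listed ones, but are neither listed nor needed, are in the scene too. What is shaped like the part that bears spinner_mid but black or blue is not meant.

How it is judged:
On the way, in this order (a step that is already met when the one before it is completed fails the run):
1. the spinner has been screwed up off its seat, still on the shaft (z of spinner_mid in the frame of rotor between 0.064 and 0.08 m and horizontal distance between spinner_mid and rotor below 0.006 m), for 0.1 s.
2. the spinner is set down on the floor of the larger bay while still held (z of spinner_mid in the frame of tray_bay below 0.023 m and contact force between the fingers and spinner above 0.5 N and x of spinner_mid in the frame of tray_bay between -0.045 and 0.045 m and y of spinner_mid in the frame of tray_bay between -0.047 and 0.047 m), for 0.05 s.
At the end, for the whole second after the job is handed in: The spinner stands open side down on the floor of the tray's larger bay (rim within 2.5 mm of the floor, upright within 0.15 rad, wholly inside the bay), let go and at rest (z of spinner_mid in the frame of tray_bay between 0.0175 and 0.0225 m and x of spinner_mid in the frame of tray_bay between -0.045 and 0.045 m and y of spinner_mid in the frame of tray_bay between -0.047 and 0.047 m and angle between spinner_mid's own z axis and vertical below 0.15 rad and linear speed of spinner below 0.02 m/s); the robot touches nothing.
It fails at once if the thin cap is squeezed hard enough to crack (60 N from both fingers together) (contact force between the fingers and spinner above 60 N).
It fails at once if the thread is stripped or the shaft bent: over 60 N between spinner and shaft, or over 15 N once the spinner has climbed 4 mm (contact force between spinner and rotor above 60 N or (z of spinner_mid in the frame of rotor above 0.063 m and contact force between spinner and rotor above 15 N)).
It fails at once if the spinner is pressed hard into the tray (contact force between spinner and tray above 40 N).
It fails at once if the robot presses on the blade, guard or motor (contact force between any of the fingers, the arm and rotor above 8 N or contact force between any of the fingers, the arm and fan above 8 N).
It fails at once if a bystander is shoved aside (distance of any of tape, jar, mug, driver, torch, stickers, clip0, clip1 from where it was at the start of the episode above 0.03 m).
It also fails if it takes over 72 s, if anything falls off the work surface, if the arm or the gripper's body presses on something with over 40 N, if the wrist force passes 120 N, or if a joint passes its speed limit or range.

### The arm

A 6-joint arm with a two-finger parallel gripper is mounted at the origin on the work surface. World frame = base frame: x ahead of the robot, y to its left, z up, the work surface at z = 0. Lengths are in m, angles in rad, forces in N, time in s.
With the tool pointing down it reaches from about 0.4 to 0.825 m from the base axis. Payload 7 kg.
Tool frame: the origin (TCP) lies at the centre of the arm's flange, where the gripper is bolted on; the fingertips stand 178 mm ahead of it and the grasp point (between the pads) lies 159 mm ahead of it; z points along the fingers, y is the direction in which the jaws open and shut (so a half turn about z gives the same grasp; the last joint's range is limited). The gripper opens to 88 mm and grips with 3 to 60 N. Pads are 19 mm wide; open, the fingers measure 130 mm over their backs; the gripper's body (78 mm by 193 mm) begins 47 mm behind the grasp point.
Start: joints at [-1.047, 0.359, 0.012, 0, -1.224, -0.288], TCP at [0.158, -0.656, 0.405] pointing down, gripper open.
Joint ranges: [-3.07, 3.07], [-1.43, 2.12], [-1.02, 1.25], [-3.03, 1.67], [-3.05, -0], [-3.03, 3.03]. Speed limits (rad/s): [2.39, 2.39, 3.01, 3.14, 3.14, 3.14].

### API

Orientations are given as [roll, pitch, yaw] about the fixed x, y, z axes, in that order (R = Rz(yaw) Ry(pitch) Rx(roll)).
In Python, from station import * gives the robot as it stands.
- The arm moves only by the tool send_rows, never from a script. Its argument "motion" is a list of rows, each an object with "offset": the shift along the tool's x, y, z in cm, a list of three; "turn": the turn about the tool's z in degrees. In form: [{"offset": [x, y, z], "turn": turn}, ...]. A call has 1 to 8 rows; each row is the pose to reach, as a shift and turn from the pose commanded when the call began, along the tool's axes at that moment; what a row does not reach only later rows make up. A row lasts 1/10 s, in which the tool goes at most 50 mm and 8.59 degrees, less where a joint would pass 70% of its speed; a pose out of reach is approached as far as the arm can. A call with a gripper value outside its range is refused whole. "hand" is the opening, from -1 (shut) to 1 (fully open), set as the call begins (left out, the last holds). The fingers move at their own pace and stop on an object; "squeeze" is the grip in N (left out, the last holds). Time passes only in rows, so rows that repeat a pose let the fingers close. It gives the time, the measured TCP pose, the force and the opening at its end, in the units of the state.
- get_state(): the state, without advancing time (a new reading comes with each control period).
- grab_frame(name): name is "scene" or "side" or "wrist"; returns a dict with "frame" (400x640x3 uint8, blue, green, red), "range_z" (400x640 float32, m along the optical axis (not along the pixel's ray), 0 where there is no reading), "vertical_fov" (degrees; the focal length in pixels is half the picture's height over the tangent of half this angle, whatever the lens; pixels are square), "cx", "cy" (the principal point, pixels), "cam_to_world" (4x4, takes a point from camera to world coordinates). Camera axes: x right, y up, looking along -z (the intrinsics and any distortion apply to the point x, -y, -z); pixel columns grow to the right and rows downward; lengths in m; the calibration is good to about 2 mm. A picture is of the moment at which its call begins.
- job_done(): hands the job in, once; it reports no verdict.
The state is a dict: "t": time; "q": joint angles; "qd": joint speeds; "joint_efforts": joint torques, N m; "eef_pos": TCP position; "ee_rot": TCP orientation; "force": force on the tool from outside, world axes, zero at the start; "moment": the same for the moment, N m; "width": finger opening in m.
Only numpy, scipy, OpenCV 4.12 (cv2) and the standard library are available. Lean on these libraries where they do the work, as an engineer would, in place of code of your own. Each camera call takes 0.05 s, during which the arm holds its last target. There are 200 camera calls.

## Working session

There is one attempt and no reset: what is moved stays moved. The work goes in short steps, Python scripts to look and compute and a tool call to move; the robot and the scene stay as the last step left them, time stands still between calls to the robot, and variables do not carry over. Pictures are saved under pics/ and viewed, about 8 in all and at most 12, crops included, and the job is handed in when it is done.

Besides the shell and the picture viewer there is one more tool, called after ">>>" by a JSON object that holds its "method" and its "body", one argument or row to a line. send_rows: Moves the arm, as the interface text tells. Its arguments: {"type":"object","properties":{"motion":{"type":"array"},"hand":{"type":"number"},"squeeze":{"type":"number"}},"required":["motion"]}

```bash
mkdir -p pics; ls; cat > h.py <<'E'
from station import *
import numpy as np, cv2
def f_(o): return 200/np.tan(np.radians(o["vertical_fov"])/2)
def ray(o,u,v):
    T=np.array(o["cam_to_world"]); f=f_(o)
    d=T[:3,:3]@np.array([(u-o["cx"])/f,-(v-o["cy"])/f,-1]); return T[:3,3],d
def on_plane(o,u,v,z):
    c,d=ray(o,u,v); return c+d*(z-c[2])/d[2]
def cloud(o):
    T=np.array(o["cam_to_world"]); f=f_(o); h,w=o["range_z"].shape
    u,v=np.meshgrid(np.arange(w),np.arange(h)); r=o["range_z"]
    p=np.stack([(u-o["cx"])/f*r,-(v-o["cy"])/f*r,-r],-1)
    return p@T[:3,:3].T+T[:3,3]
def proj(o,p):
    T=np.array(o["cam_to_world"]); c=T[:3,:3].T@(np.array(p)-T[:3,3]); f=f_(o)
    return o["cx"]+f*c[0]/-c[2], o["cy"]-f*c[1]/-c[2]
E
python3 - <<'E'
from h import *
import pickle
s=get_state();print(s)
D={}
for n in("scene","side","wrist"):
    o=grab_frame(n);D[n]=o
    cv2.imwrite(f"pics/a_{n}.png",o["frame"]);print(n,f_(o),o["cx"],o["cy"],np.round(o["cam_to_world"],3).tolist(),[k for k in o])
pickle.dump(D,open("a.pkl","wb"))
E
```

```text
pics
{'t': 0.0, 'q': array([-1.04688758e+00,  3.59374403e-01,  1.10124655e-02, -3.55476943e-04,
       -1.22408950e+00, -2.88131739e-01]), 'qd': array([ 0.00216145, -0.00064838, -0.00122512, -0.00054057, -0.00089949,
        0.00026023]), 'joint_efforts': array([-6.14140981e-05, -5.82718313e+01,  2.93056995e+01,  6.99693963e+00,
        6.89837529e-03, -1.31207166e-04]), 'eef_pos': array([ 0.15764497, -0.65611428,  0.40370935]), 'ee_rot': array([ 3.13991081e+00, -1.49973737e-04, -2.90593659e+00]), 'force': array([ 0.24706658, -0.7116958 , -0.19940945]), 'moment': array([ 0.00453784,  0.01176349, -0.05334239]), 'width': 0.08732280982909957}
scene 408.93550863651075 318.6871293947079 202.2238249615632 [[-0.851, -0.34, 0.401, 0.913], [0.525, -0.531, 0.665, 0.603], [-0.013, 0.776, 0.631, 0.687], [0.0, 0.0, 0.0, 1.0]] ['frame', 'range_z', 'vertical_fov', 'cx', 'cy', 'cam_to_world']
side 494.00682294969215 318.20226948493945 201.88546378983364 [[-0.974, 0.138, -0.182, 0.366], [-0.228, -0.62, 0.751, 0.861], [-0.009, 0.772, 0.635, 0.845], [0.0, 0.0, 0.0, 1.0]] ['frame', 'range_z', 'vertical_fov', 'cx', 'cy', 'cam_to_world']
wrist 300.57671970043054 320.61519996749354 200.65182300829736 [[-0.233, -0.931, -0.281, 0.081], [0.972, -0.223, -0.069, -0.674], [0.002, -0.29, 0.957, 0.383], [0.0, 0.0, 0.0, 1.0]] ['frame', 'range_z', 'vertical_fov', 'cx', 'cy', 'cam_to_world']
```

View pics/a_scene.png

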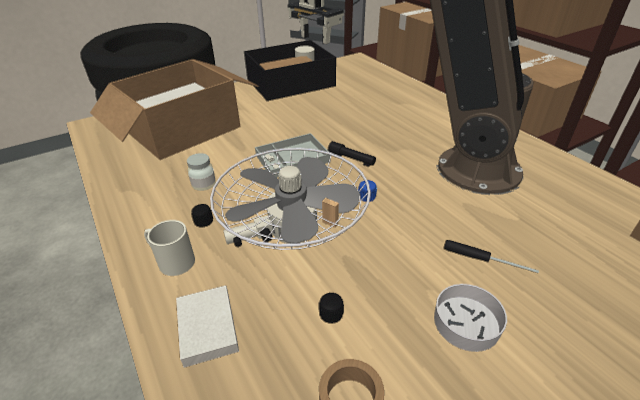

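View pics/a_side.png

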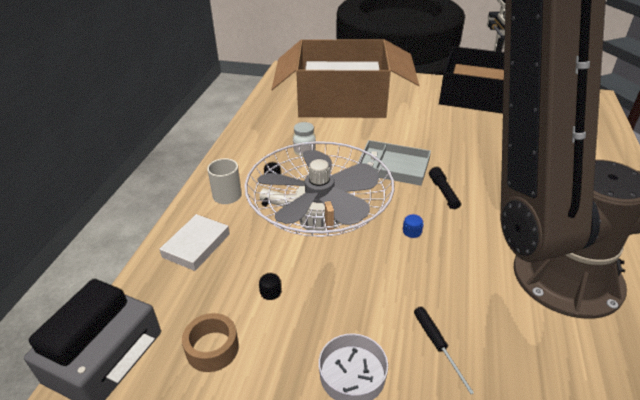

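The scene view shows the cream ribbed spinner at (290,178), and the side view shows it at (318,170). These could be mistaken for it, all in the scene view:
- black caps at (331,307) and (202,215)
- a blue cap at (367,190)
- the jar lid at (199,160)

The description fits only the cream one on the blade. The tray is in the side view at (360–430, 143–182), with its small bay on the left. I'll check this in a close crop and measure.

```bash
python3 - <<'E'
from h import *
import pickle
D=pickle.load(open("a.pkl","rb"))
R={}
for n,(u0,v0,u1,v1) in dict(scene=(270,158,310,198),side=(300,150,338,190)).items():
    o=D[n];P=cloud(o);im=o["frame"].astype(int)
    q=P[v0:v1,u0:u1];c=im[v0:v1,u0:u1]
    m=(q[...,2]>.145)&(q[...,2]<.2)
    pts=q[m];print(n,m.sum(),pts.min(0).round(3),pts.max(0).round(3),c[m].mean(0))
    top=q[m&(q[...,2]>pts[:,2].max()-.006)];print(" top",len(top),top.mean(0).round(4))
    mid=pts[(pts[:,2]<.172)&(pts[:,2]>.148)]
    # circle of radius 23 mm fit
    from scipy.optimize import least_squares
    r=least_squares(lambda x:np.hypot(mid[:,0]-x[0],mid[:,1]-x[1])-.023,top.mean(0)[:2],loss='soft_l1',f_scale=.002)
    print(" axis",r.x.round(4),np.abs(r.fun).mean())
    # mask contour silhouettes
    vv,uu=np.nonzero(m);print(" px u",uu.min()+u0,uu.max()+u0,"v",vv.min()+v0,vv.max()+v0)
    # guard rim
    g=P[(P[...,2]>.126)&(P[...,2]<.136)&(np.hypot(P[...,0]-r.x[0],P[...,1]-r.x[1])>.165)&(np.hypot(P[...,0]-r.x[0],P[...,1]-r.x[1])<.19)]
    if len(g)>20:
        rr=least_squares(lambda x:np.hypot(g[:,0]-x[0],g[:,1]-x[1])-x[2],[*r.x,.176],loss='soft_l1',f_scale=.002);print(" guard",rr.x.round(4),len(g))
    w=(P[...,2]>.137)&(P[...,2]<.142)&(np.abs(np.hypot(P[...,0]-r.x[0],P[...,1]-r.x[1])-.105)<.03);print(" wedge",P[w].mean(0),w.sum())
# tray in the side
o=D["side"];P=cloud(o)
q=P[140:186,355:435].reshape(-1,3)
fl=q[(q[:,2]>-.004)&(q[:,2]<.008)]
hi=q[(q[:,2]>.022)&(q[:,2]<.036)]
print("rim",len(hi),cv2.minAreaRect((hi[:,:2]*1000).astype(np.float32)),hi[:,2].max())
a=cv2.resize(D["scene"]["frame"][130:250,190:390],None,fx=3.6,fy=3.6,interpolation=cv2.INTER_CUBIC)
b=cv2.resize(o["frame"][130:220,320:450],(720,498)[0:2],interpolation=cv2.INTER_CUBIC)
cv2.imwrite("pics/c1.png",cv2.resize(np.vstack([a[:, :720],b]),(600,600*930//720*1)) if False else np.vstack([cv2.resize(a,(500,300)),cv2.resize(b,(430,298)) if False else cv2.resize(b,(500,300))]))
E
```

```text
scene 475 [ 0.568 -0.077  0.145] [ 0.614 -0.032  0.184] [145.71368421 160.89473684 164.81052632]
 top 186 [ 0.5899 -0.0549  0.1811]
 axis [ 0.5885 -0.0577] 0.000930037769428473
 px u 278 300 v 166 190
 guard [ 0.5894 -0.0564  0.1749] 1079
 wedge [0.54451357 0.03857494 0.13912075] 75
side 426 [ 0.562 -0.082  0.145] [ 0.609 -0.034  0.187] [152.20657277 162.60093897 168.64319249]
 top 153 [ 0.5845 -0.0569  0.1832]
 axis [ 0.5857 -0.0599] 0.0011362883105416673
 px u 309 329 v 159 182
 guard [ 0.5852 -0.0586  0.175 ] 975
 wedge [0.54062345 0.03612084 0.14016001] 65
rim 535 ((414.93109130859375, -347.40869140625), (151.4253692626953, 221.62130737304688), 84.65309143066406) 0.03587715061397734
```

View pics/c1.png

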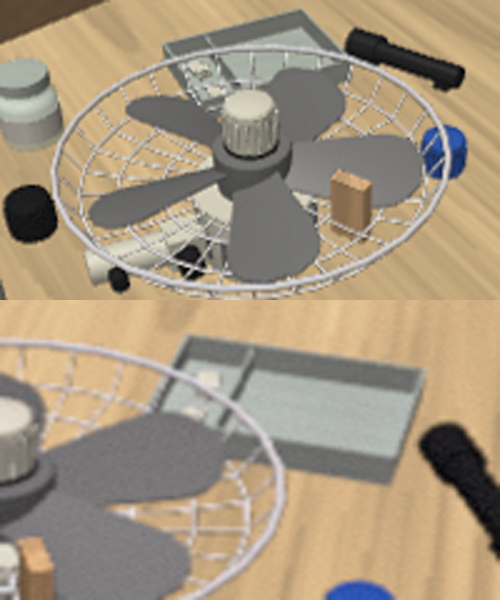

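The cream ribbed cap on the blade is confirmed: axis about (0.587,-0.058), top at 0.182, which matches 139+43 mm. The guard's centre agrees. Next, does the wrist view show the tray?

View pics/a_wrist.png

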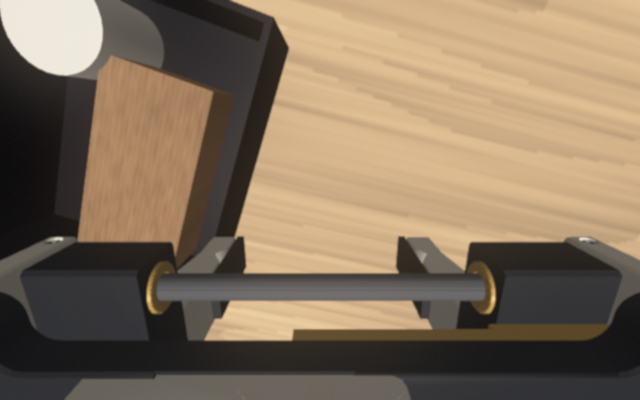

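```bash
python3 - <<'E'
from h import *
import pickle
D=pickle.load(open("a.pkl","rb"))
o=D["side"]
c=lambda x,y:(320+x/3.846,130+(y-300)/3.333)
for nm,x,y,z in(("bay mid",325,415,.003),("BL",188,337,.03),("BR",425,370,.03),("partition top",252,350,.02)):
    print(nm,on_plane(o,*c(x,y),z).round(3))
E
```

```text
bay mid [ 0.398 -0.359  0.003]
BL [ 0.515 -0.421  0.03 ]
BR [ 0.328 -0.406  0.03 ]
partition top [ 0.464 -0.425  0.02 ]
```

>>> {"method": "send_rows", "body": {
  "motion": [
    {"offset": [-4, 2.5, -2], "turn": 0},
    {"offset": [-8, 5, -4], "turn": 0},
    {"offset": [-12, 7.4, -4], "turn": 0},
    {"offset": [-16, 9.8, -4], "turn": 0},
    {"offset": [-20, 12.2, -4], "turn": 0},
    {"offset": [-24, 14.6, -4], "turn": 0},
    {"offset": [-28, 17, -4], "turn": 0},
    {"offset": [-32, 19.5, -4], "turn": 0}
  ]
}}

```text
t: 0.95
eef_pos: [0.4243, -0.3903, 0.4446]
ee_rot: [3.142, 0.0, -2.906]
force: [1.2, -1.6, 0.4]
width: 0.0881
```

>>> {"method": "send_rows", "body": {
  "motion": [
    {"offset": [-4, 2.5, 0], "turn": 0},
    {"offset": [-8.5, 5, 0], "turn": 0},
    {"offset": [-8.5, 5, 0], "turn": 0},
    {"offset": [-8.5, 5, 0], "turn": 0}
  ]
}}

```text
t: 1.35
eef_pos: [0.4951, -0.3224, 0.4442]
ee_rot: [3.141, -0.001, -2.903]
force: [0.4, 0.2, 1.3]
width: 0.0875
```

```bash
python3 - <<'E'
from h import *
import pickle
print(get_state()["q"],get_state()["eef_pos"])
o=grab_frame("wrist");pickle.dump(o,open("b.pkl","wb"));cv2.imwrite("pics/b.png",o["frame"])
print(np.round(o["cam_to_world"],3).tolist())
E
```

```text
[-2.46576736e-01  1.98239524e-01 -1.18727037e-01 -1.09473321e-04
 -1.25483310e+00 -1.08584747e+00] [ 0.49506843 -0.32236878  0.44415922]
[[-0.236, -0.93, -0.281, 0.418], [0.972, -0.225, -0.069, -0.341], [0.001, -0.289, 0.957, 0.424], [0.0, 0.0, 0.0, 1.0]]
```

View pics/b.png

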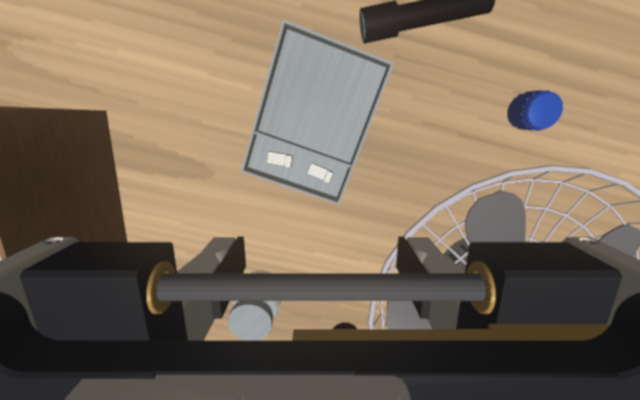

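```bash
python3 - <<'E'
from h import *
import pickle
o=pickle.load(open("b.pkl","rb"))
C=[(286,22),(392,65),(339,202),(244,170)]
W=np.array([on_plane(o,u,v,.03) for u,v in C]);print(W.round(4))
print("sides",[round(np.linalg.norm(W[i]-W[(i+1)%4]),4) for i in range(4)])
P=cloud(o)
print("floor z",P[70:120,300:350].reshape(-1,3).mean(0),"table",np.median(P[20:60,150:220,2]))
x=(W[2]+W[3]-W[0]-W[1])[:2];x/=np.linalg.norm(x);c=W.mean(0)[:2]
end=(W[0]+W[1])[:2]/2
print("yaw",np.arctan2(x[1],x[0]),"c",c,"bay from end",end+x*.0675+x*.0, "from c",c-x*(.095-.003-.065))
print("partition",on_plane(o,258,131,.015),on_plane(o,352,163,.015))
E
```

```text
[[ 0.333  -0.4022  0.03  ]
 [ 0.3478 -0.2688  0.03  ]
 [ 0.5299 -0.2872  0.03  ]
 [ 0.5166 -0.421   0.03  ]]
sides [np.float64(0.1342), np.float64(0.183), np.float64(0.1344), np.float64(0.1845)]
floor z [ 0.39855538 -0.33974622  0.00464884] table -0.0006508681089734125
yaw -0.10120055854848882 c [ 0.43180666 -0.3448239 ] bay from end [ 0.40754667 -0.34236036] from c [ 0.4049448  -0.34209615]
partition [ 0.4640445  -0.41462596  0.015     ] [ 0.47587792 -0.28201381  0.015     ]
```

The wrist view shows the tray rim's corners at (286,22), (392,65), (339,202) and (244,170), with the clips in the bay at the +x end. The sides come out as 134 × 184 mm, and the bay's middle is at about (0.405,-0.342). Now I'll wind the wrist back counter-clockwise while heading to the fan.

>>> {"method": "send_rows", "body": {
  "motion": [
    {"offset": [-2, 3, 0], "turn": -8.5},
    {"offset": [-4, 6, 0], "turn": -17},
    {"offset": [-6, 9, 0], "turn": -25.5},
    {"offset": [-8, 12, 0], "turn": -34},
    {"offset": [-9.7, 15.2, 0], "turn": -42.5},
    {"offset": [-9.7, 15.2, 0], "turn": -51},
    {"offset": [-9.7, 15.2, 0], "turn": -59.5},
    {"offset": [-9.7, 15.2, 0], "turn": -68}
  ]
}}

```text
t: 2.2
eef_pos: [0.5523, -0.1541, 0.4447]
ee_rot: [3.141, -0.0, -1.714]
force: [0.9, 0.1, 0.6]
width: 0.0877
```

>>> {"method": "send_rows", "body": {
  "motion": [
    {"offset": [0, 0, 0], "turn": -8.5},
    {"offset": [0, 0, 0], "turn": -17},
    {"offset": [0, 0, 0], "turn": -25.5},
    {"offset": [0, 0, 0], "turn": -34},
    {"offset": [0, 0, 0], "turn": -42.5},
    {"offset": [0, 0, 0], "turn": -51},
    {"offset": [0, 0, 0], "turn": -59.5},
    {"offset": [0, 0, 0], "turn": -68}
  ]
}}

```text
t: 3.0
eef_pos: [0.5522, -0.1546, 0.4447]
ee_rot: [3.142, 0.0, -0.528]
force: [0.5, 0.1, 0.3]
width: 0.0881
```

>>> {"method": "send_rows", "body": {
  "motion": [
    {"offset": [0, 0, 0], "turn": -8.5},
    {"offset": [0, 0, 0], "turn": -17},
    {"offset": [0, 0, 0], "turn": -25.5},
    {"offset": [0, 0, 0], "turn": -34},
    {"offset": [0, 0, 0], "turn": -42.5},
    {"offset": [0, 0, 0], "turn": -51},
    {"offset": [0, 0, 0], "turn": -59.5},
    {"offset": [0, 0, 0], "turn": -68}
  ]
}}

```text
t: 3.8
eef_pos: [0.5522, -0.1546, 0.4447]
ee_rot: [-3.142, 0.0, 0.659]
force: [0.3, -0.4, 0.1]
width: 0.0875
```

>>> {"method": "send_rows", "body": {
  "motion": [
    {"offset": [0, 0, 0], "turn": -8.5},
    {"offset": [0, 0, 0], "turn": -17},
    {"offset": [0, 0, 0], "turn": -25.5},
    {"offset": [0, 0, 0], "turn": -30},
    {"offset": [0, 0, 0], "turn": -30},
    {"offset": [0, 0, 0], "turn": -30}
  ]
}}

```text
t: 4.4
eef_pos: [0.5525, -0.154, 0.4447]
ee_rot: [-3.142, 0.0, 1.174]
force: [-0.3, -0.6, 0.2]
width: 0.0877
```

```bash
python3 - <<'E'
from h import *
import pickle
s=get_state();print(s["q"],s["eef_pos"],s["ee_rot"])
o=grab_frame("wrist");pickle.dump(o,open("c.pkl","wb"))
P=cloud(o);print(proj(o,[.587,-.058,.18]))
m=(P[...,2]>.165)&(P[...,2]<.2)&(np.hypot(P[...,0]-.587,P[...,1]+.058)<.035)
q=P[m];vv,uu=np.nonzero(m)
print(m.sum(),q.mean(0),q.min(0),q.max(0),uu.min(),uu.max(),vv.min(),vv.max())
im=o["frame"].copy();cv2.imwrite("pics/c.png",im)
E
```

```text
[ 6.90620885e-02  1.68609790e-01 -1.54513840e-01 -7.96348758e-06
 -1.24768915e+00  2.67589186e+00] [ 0.55250667 -0.15403875  0.44471932] [-3.14157456e+00  6.40732270e-07  1.17415510e+00]
(np.float64(314.1811977165458), np.float64(77.68272596700561))
3079 [ 0.58768195 -0.05856924  0.18011059] [ 0.56307374 -0.08259113  0.16500957] [ 0.61192312 -0.03388788  0.18396542] 285 346 45 111
```

View pics/c.png

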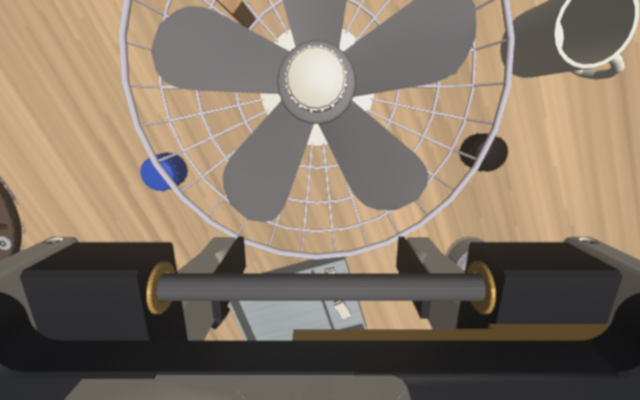

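The wrist view shows the cap centred at (316,77) on the hub, at axis (0.5876,-0.0584). It agrees with the other views. Moving over it.

>>> {"method": "send_rows", "body": {
  "motion": [
    {"offset": [3.5, -0.1, 0], "turn": -7},
    {"offset": [7, -0.3, 0], "turn": -14},
    {"offset": [10.2, -0.5, 0], "turn": -22},
    {"offset": [10.2, -0.5, 3], "turn": -22},
    {"offset": [10.2, -0.5, 6], "turn": -22},
    {"offset": [10.2, -0.5, 6], "turn": -22},
    {"offset": [10.2, -0.5, 6], "turn": -22}
  ]
}}

```text
t: 5.15
eef_pos: [0.5876, -0.0572, 0.3851]
ee_rot: [-3.141, 0.001, 1.561]
force: [-0.1, 0.5, 0.2]
width: 0.0881
```

```bash
python3 - <<'E'
from h import *
s=get_state();print(s)
for n,(u0,v0,u1,v1) in dict(scene=(210,110,370,230),side=(240,110,400,230)).items():
    o=grab_frame(n); cv2.imwrite(f"pics/d_{n}.png",cv2.resize(o["frame"][v0:v1,u0:u1],None,fx=2.5,fy=2.5,interpolation=cv2.INTER_CUBIC))
cv2.imwrite("pics/d.png",np.vstack([cv2.imread("pics/d_scene.png"),cv2.imread("pics/d_side.png")]))
E
```

```text
{'t': 5.15, 'q': array([ 2.34094614e-01,  2.34392376e-01, -2.09324428e-01,  6.81114094e-04,
       -1.12798031e+00,  2.89762699e+00]), 'qd': array([-0.00185265, -0.02230456,  0.03233774,  0.00514981, -0.00205079,
        0.00407105]), 'joint_efforts': array([ 1.79526047e-01, -4.51849830e+01,  2.64500642e+01,  6.10606357e+00,
        5.41049056e-02, -1.61147187e-02]), 'eef_pos': array([ 0.58759586, -0.05718253,  0.38510359]), 'ee_rot': array([-3.14086705e+00,  8.14549912e-04,  1.56121770e+00]), 'force': array([-0.05580834,  0.51948232,  0.15467879]), 'moment': array([-0.10288706, -0.0213848 , -0.03559101]), 'width': 0.08806931811794762}
```

View pics/d.png

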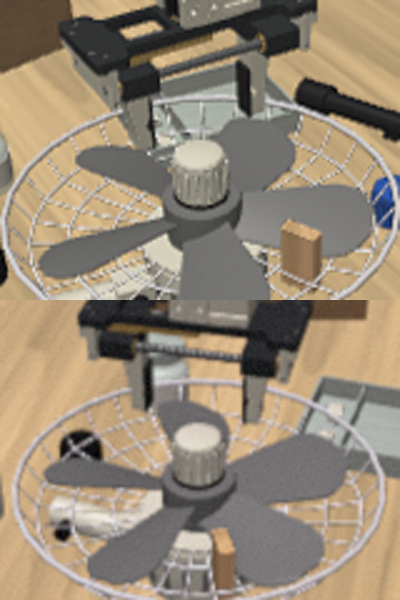

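The fingers straddle the cap. In the scene crop the cap is at (200,170) with a finger on each side. Lowering to the grip height, then closing lightly.

>>> {"method": "send_rows", "body": {
  "motion": [
    {"offset": [-0.1, 0, 2.5], "turn": 0},
    {"offset": [-0.1, 0, 5], "turn": 0},
    {"offset": [-0.1, 0, 6.4], "turn": 0},
    {"offset": [-0.1, 0, 6.4], "turn": 0},
    {"offset": [-0.1, 0, 6.4], "turn": 0}
  ]
}}

```text
t: 5.75
eef_pos: [0.588, -0.058, 0.3223]
ee_rot: [3.14, 0.0, 1.562]
force: [0.3, 0.0, 0.0]
width: 0.0877
```

>>> {"method": "send_rows", "body": {
  "motion": [
    {"offset": [0, 0, 0], "turn": 0},
    {"offset": [0, 0, 0], "turn": 0},
    {"offset": [0, 0, 0], "turn": 0},
    {"offset": [0, 0, 0], "turn": 0},
    {"offset": [0, 0, 0], "turn": 0},
    {"offset": [0, 0, 0], "turn": 0}
  ],
  "hand": -1,
  "squeeze": 5
}}

```text
t: 6.35
eef_pos: [0.5878, -0.0578, 0.3209]
ee_rot: [3.14, -0.0, 1.562]
force: [0.8, -0.1, -2.3]
width: 0.0463
```

>>> {"method": "send_rows", "body": {
  "motion": [
    {"offset": [0, 0, 0], "turn": 0},
    {"offset": [0, 0, 0], "turn": 0},
    {"offset": [0, 0, 0], "turn": 0},
    {"offset": [0, 0, 0], "turn": 3},
    {"offset": [0, 0, 0], "turn": 6},
    {"offset": [0, 0, 0], "turn": 9},
    {"offset": [0, 0, 0], "turn": 12},
    {"offset": [0, 0, 0], "turn": 15}
  ],
  "squeeze": 17
}}

```text
t: 7.15
eef_pos: [0.5878, -0.0578, 0.3212]
ee_rot: [3.141, 0.0, 1.299]
force: [2.5, -0.4, 2.0]
width: 0.046
```

```bash
python3 - <<'E'
from h import *
s=get_state();print(s["force"],s["moment"],s["width"],s["eef_pos"],s["q"][5])
E
```

```text
[ 2.5044722  -0.35866435  2.00773378] [-0.34264255 -0.59990157  0.39225304] 0.046040253469030096 [ 0.587762   -0.05781491  0.32117207] 2.636925363394666
```

>>> {"method": "send_rows", "body": {
  "motion": [
    {"offset": [0, 0, 0], "turn": 3},
    {"offset": [0, 0, 0], "turn": 6},
    {"offset": [0, 0, 0], "turn": 9},
    {"offset": [0, 0, 0], "turn": 12},
    {"offset": [0, 0, 0], "turn": 15},
    {"offset": [0, 0, 0], "turn": 18},
    {"offset": [0, 0, 0], "turn": 20}
  ]
}}

```text
t: 7.85
eef_pos: [0.5875, -0.058, 0.3216]
ee_rot: [3.141, 0.0, 0.95]
force: [-1.3, -0.4, 6.5]
width: 0.0466
```

```bash
cat >> h.py <<'E'
def st(tag=0):
    s=get_state();print("t",round(s["t"],2),"F",s["force"].round(1),"M",s["moment"].round(2),"w",round(s["width"],4),"p",s["eef_pos"].round(4),"yaw",round(s["ee_rot"][2],3),"q6",round(s["q"][5],2))
def cap(n,u0,v0,u1,v1,c=(.5876,-.0582)):
    o=grab_frame(n);P=cloud(o);m=np.zeros(P.shape[:2],bool);m[v0:v1,u0:u1]=True
    return o,P,m
E
python3 -c "from h import *;st()"
```

```text
t 7.85 F [-1.3 -0.4  6.5] M [-0.4   0.34  0.24] w 0.0466 p [ 0.5875 -0.058   0.3216] yaw 0.95 q6 2.29
```

>>> {"method": "send_rows", "body": {
  "motion": [
    {"offset": [0, 0, -0.02], "turn": 3},
    {"offset": [0, 0, -0.03], "turn": 6},
    {"offset": [0, 0, -0.04], "turn": 9},
    {"offset": [0, 0, -0.05], "turn": 12},
    {"offset": [0, 0, -0.06], "turn": 15},
    {"offset": [0, 0, -0.07], "turn": 18},
    {"offset": [0, 0, -0.08], "turn": 20}
  ]
}}

```text
t: 8.55
eef_pos: [0.587, -0.0581, 0.3221]
ee_rot: [3.142, 0.001, 0.601]
force: [-1.3, -0.3, 5.4]
width: 0.0463
```

```bash
python3 -c "from h import *;st()"
```

```text
t 8.55 F [-1.3 -0.3  5.4] M [-0.27  0.81  0.22] w 0.0463 p [ 0.587  -0.0581  0.3221] yaw 0.601 q6 1.94
```

>>> {"method": "send_rows", "body": {
  "motion": [
    {"offset": [0, 0, -0.02], "turn": 3},
    {"offset": [0, 0, -0.03], "turn": 6},
    {"offset": [0, 0, -0.04], "turn": 9},
    {"offset": [0, 0, -0.05], "turn": 12},
    {"offset": [0, 0, -0.06], "turn": 15},
    {"offset": [0, 0, -0.07], "turn": 18},
    {"offset": [0, 0, -0.08], "turn": 20}
  ]
}}

```text
t: 9.25
eef_pos: [0.5871, -0.0579, 0.3227]
ee_rot: [3.142, 0.001, 0.251]
force: [-1.8, 0.3, 4.0]
width: 0.0463
```

```bash
python3 - <<'E'
from h import *
st()
import pickle
D=pickle.load(open("a.pkl","rb"))
for n,b in dict(scene=(210,110,370,230),side=(240,110,400,230)).items():
    o=grab_frame(n);u0,v0,u1,v1=b
    a=np.hstack([x["frame"][v0:v1,u0:u1] for x in (D[n],o)])
    cv2.imwrite(f"pics/e_{n}.png",cv2.resize(a,None,fx=2.4,fy=2.4,interpolation=cv2.INTER_CUBIC))
cv2.imwrite("pics/e.png",np.vstack([cv2.imread("pics/e_scene.png"),cv2.imread("pics/e_side.png")]))
E
```

```text
t 9.25 F [-1.8  0.3  4. ] M [-0.01  0.52  0.07] w 0.0463 p [ 0.5871 -0.0579  0.3227] yaw 0.251 q6 1.59
```

View pics/e.png

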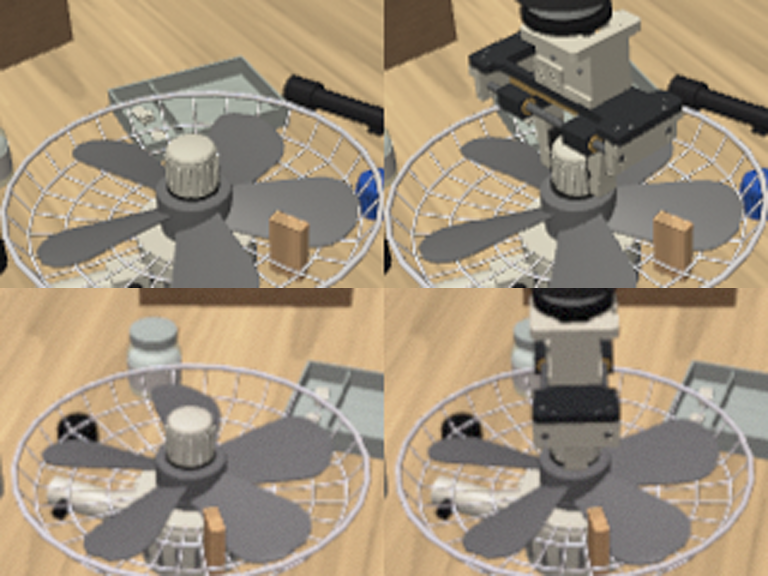

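The blade hardly moved, so it was already at the wedge, and the breakaway torque has faded. The cap is turning at roughly 10 mm of climb per turn. I'll go on while watching the force.

>>> {"method": "send_rows", "body": {
  "motion": [
    {"offset": [0, 0, -0.01], "turn": 4},
    {"offset": [0, 0, -0.02], "turn": 8},
    {"offset": [0, 0, -0.03], "turn": 12},
    {"offset": [0, 0, -0.04], "turn": 16},
    {"offset": [0, 0, -0.05], "turn": 20},
    {"offset": [0, 0, -0.06], "turn": 24},
    {"offset": [0, 0, -0.06], "turn": 24}
  ]
}}

```text
t: 10.05
eef_pos: [0.5873, -0.0579, 0.323]
ee_rot: [3.142, 0.0, -0.166]
force: [0.3, 0.8, 2.5]
width: 0.0462
```

```bash
python3 -c "from h import *;st()"
```

```text
t 10.05 F [0.3 0.8 2.5] M [0.   0.25 0.02] w 0.0462 p [ 0.5873 -0.0579  0.323 ] yaw -0.166 q6 1.17
```

>>> {"method": "send_rows", "body": {
  "motion": [
    {"offset": [0, 0, 0], "turn": 4},
    {"offset": [0, 0, 0], "turn": 8},
    {"offset": [0, 0, 0], "turn": 12},
    {"offset": [0, 0, 0], "turn": 16},
    {"offset": [0, 0, 0], "turn": 16}
  ]
}}

```text
t: 10.55
eef_pos: [0.5874, -0.0579, 0.323]
ee_rot: [3.141, -0.0, -0.443]
force: [0.4, -0.6, 4.3]
width: 0.0465
```

```bash
python3 -c "
from h import *
st()
for i in range(2): grab_frame('wrist');st()"
```

```text
t 10.55 F [ 0.4 -0.6  4.3] M [-0.11  0.21 -0.02] w 0.0465 p [ 0.5874 -0.0579  0.323 ] yaw -0.443 q6 0.89
t 10.6 F [0.7 0.  3. ] M [-0.18  0.15 -0.03] w 0.0465 p [ 0.5874 -0.0579  0.323 ] yaw -0.441 q6 0.9
t 10.65 F [-0.3 -0.6  3.3] M [-0.19  0.22 -0.04] w 0.0463 p [ 0.5874 -0.0579  0.323 ] yaw -0.441 q6 0.9
```

>>> {"method": "send_rows", "body": {
  "motion": [
    {"offset": [0, 0, -0.02], "turn": 4},
    {"offset": [0, 0, -0.03], "turn": 8},
    {"offset": [0, 0, -0.05], "turn": 12},
    {"offset": [0, 0, -0.06], "turn": 16},
    {"offset": [0, 0, -0.08], "turn": 20},
    {"offset": [0, 0, -0.09], "turn": 24},
    {"offset": [0, 0, -0.09], "turn": 24}
  ]
}}

```text
t: 11.35
eef_pos: [0.5873, -0.0581, 0.3236]
ee_rot: [3.141, 0.0, -0.862]
force: [0.2, -2.2, 2.9]
width: 0.0462
```

```bash
python3 -c "
from h import *
st()
o=grab_frame('scene');st()
v=[proj(o,[.5876+.02,-.0582+.012,z]) for z in (.139,.145,.182)];print(v)
"
```

```text
t 11.35 F [ 0.2 -2.2  2.9] M [-0.7   0.23  0.01] w 0.0462 p [ 0.5873 -0.0581  0.3236] yaw -0.862 q6 0.48
t 11.4 F [-0.7 -1.4  2.2] M [-0.8   0.21  0.05] w 0.0463 p [ 0.5873 -0.0581  0.3237] yaw -0.86 q6 0.48
[(np.float64(284.89372624308237), np.float64(191.53378640010706)), (np.float64(284.7145111953131), np.float64(189.36302653224809)), (np.float64(283.5749756737312), np.float64(175.56029060666248))]
```

>>> {"method": "send_rows", "body": {
  "motion": [
    {"offset": [0, 0, -0.01], "turn": 4},
    {"offset": [0, 0, -0.02], "turn": 8},
    {"offset": [0, 0, -0.04], "turn": 12},
    {"offset": [0, 0, -0.05], "turn": 16},
    {"offset": [0, 0, -0.07], "turn": 20},
    {"offset": [0, 0, -0.08], "turn": 24},
    {"offset": [0, 0, -0.08], "turn": 24}
  ]
}}

```text
t: 12.1
eef_pos: [0.5873, -0.0578, 0.3245]
ee_rot: [3.141, 0.0, -1.281]
force: [-1.5, -0.4, 2.6]
width: 0.0464
```

```bash
python3 -c "
from h import *
st()
grab_frame('scene');st()
"
```

```text
t 12.1 F [-1.5 -0.4  2.6] M [-0.2   0.4  -0.04] w 0.0464 p [ 0.5873 -0.0578  0.3245] yaw -1.281 q6 0.06
t 12.15 F [ 0.2 -0.5  3.5] M [-0.16  0.51 -0.02] w 0.0462 p [ 0.5873 -0.0578  0.3245] yaw -1.279 q6 0.06
```

>>> {"method": "send_rows", "body": {
  "motion": [
    {"offset": [0, 0, -0.01], "turn": 4},
    {"offset": [0, 0, -0.02], "turn": 8},
    {"offset": [0, 0, -0.04], "turn": 12},
    {"offset": [0, 0, -0.05], "turn": 16},
    {"offset": [0, 0, -0.07], "turn": 20},
    {"offset": [0, 0, -0.08], "turn": 24},
    {"offset": [0, 0, -0.08], "turn": 24}
  ]
}}

```text
t: 12.85
eef_pos: [0.5875, -0.0577, 0.3254]
ee_rot: [-3.141, 0.0, -1.699]
force: [-0.2, -0.2, 2.2]
width: 0.0463
```

```bash
python3 -c "
from h import *
st()
grab_frame('scene');st()
"
```

```text
t 12.85 F [-0.2 -0.2  2.2] M [-0.02  0.27  0.01] w 0.0463 p [ 0.5875 -0.0577  0.3254] yaw -1.699 q6 -0.36
t 12.9 F [-1.   0.1  4.1] M [-0.04  0.19 -0.02] w 0.0464 p [ 0.5875 -0.0578  0.3254] yaw -1.697 q6 -0.36
```

>>> {"method": "send_rows", "body": {
  "motion": [
    {"offset": [0, 0, -0.01], "turn": 4},
    {"offset": [0, 0, -0.02], "turn": 8},
    {"offset": [0, 0, -0.04], "turn": 12},
    {"offset": [0, 0, -0.05], "turn": 16},
    {"offset": [0, 0, -0.07], "turn": 20},
    {"offset": [0, 0, -0.08], "turn": 24},
    {"offset": [0, 0, -0.08], "turn": 24}
  ]
}}

```text
t: 13.6
eef_pos: [0.5878, -0.0577, 0.3265]
ee_rot: [-3.141, 0.001, -2.118]
force: [0.4, 1.0, 3.4]
width: 0.0463
```

```bash
python3 - <<'E'
from h import *
st()
import pickle
D=pickle.load(open("a.pkl","rb"))
for n,b in dict(scene=(250,140,330,230),side=(278,130,358,220)).items():
    o=grab_frame(n);st();u0,v0,u1,v1=b
    a=np.hstack([x["frame"][v0:v1,u0:u1] for x in (D[n],o)])
    cv2.imwrite(f"pics/f_{n}.png",cv2.resize(a,(533,300),interpolation=cv2.INTER_CUBIC))
cv2.imwrite("pics/f.png",np.vstack([cv2.imread("pics/f_scene.png"),cv2.imread("pics/f_side.png")]))
E
```

```text
t 13.6 F [0.4 1.  3.4] M [ 0.16 -0.13 -0.1 ] w 0.0463 p [ 0.5878 -0.0577  0.3265] yaw -2.118 q6 -0.78
t 13.65 F [ 0.5 -0.2  3.9] M [ 0.2  -0.17 -0.03] w 0.0461 p [ 0.5877 -0.0577  0.3265] yaw -2.116 q6 -0.78
t 13.7 F [ 0.2 -0.   4.5] M [ 0.25 -0.24 -0.01] w 0.0461 p [ 0.5877 -0.0577  0.3265] yaw -2.116 q6 -0.78
```

View pics/f.png

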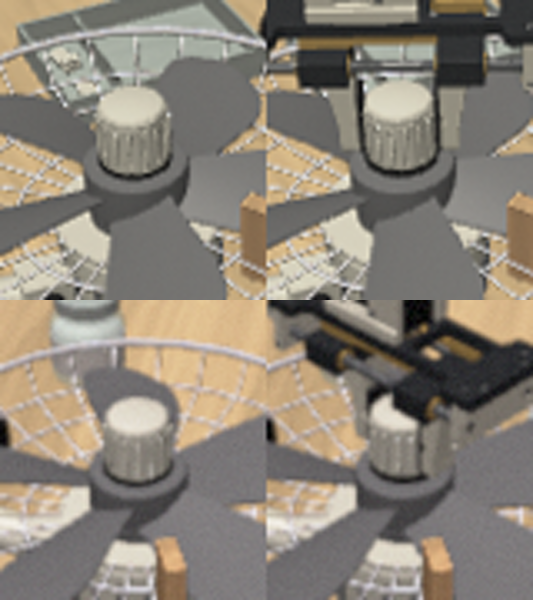

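The scene crop shows the cap higher by about 2.4 px, or roughly 6 mm. That matches the hand's climb, and the blade is still. Turning further.

>>> {"method": "send_rows", "body": {
  "motion": [
    {"offset": [0, 0, -0.02], "turn": 4},
    {"offset": [0, 0, -0.04], "turn": 8},
    {"offset": [0, 0, -0.06], "turn": 12},
    {"offset": [0, 0, -0.07], "turn": 16},
    {"offset": [0, 0, -0.09], "turn": 20},
    {"offset": [0, 0, -0.1], "turn": 24},
    {"offset": [0, 0, -0.1], "turn": 24}
  ]
}}

```text
t: 14.4
eef_pos: [0.5878, -0.0578, 0.3275]
ee_rot: [-3.141, 0.001, -2.537]
force: [1.3, -0.6, 4.5]
width: 0.0462
```

```bash
python3 -c "
from h import *
st()
grab_frame('scene');st()
"
```

```text
t 14.4 F [ 1.3 -0.6  4.5] M [-0.01 -0.62 -0.01] w 0.0462 p [ 0.5878 -0.0578  0.3275] yaw -2.537 q6 -1.2
t 14.45 F [ 2.2 -0.1  3.6] M [ 0.03 -0.56  0.04] w 0.046 p [ 0.5878 -0.0578  0.3275] yaw -2.535 q6 -1.2
```

>>> {"method": "send_rows", "body": {
  "motion": [
    {"offset": [0, 0, -0.01], "turn": 4},
    {"offset": [0, 0, -0.02], "turn": 8},
    {"offset": [0, 0, -0.04], "turn": 12},
    {"offset": [0, 0, -0.06], "turn": 16},
    {"offset": [0, 0, -0.07], "turn": 20},
    {"offset": [0, 0, -0.08], "turn": 24},
    {"offset": [0, 0, -0.08], "turn": 24}
  ]
}}

```text
t: 15.15
eef_pos: [0.5879, -0.0579, 0.3285]
ee_rot: [-3.141, 0.002, -2.956]
force: [2.4, 0.2, 5.3]
width: 0.0464
```

```bash
python3 -c "
from h import *
st()
grab_frame('scene');st()
"
```

```text
t 15.15 F [2.4 0.2 5.3] M [-0.23 -0.79 -0.02] w 0.0464 p [ 0.5879 -0.0579  0.3285] yaw -2.956 q6 -1.62
t 15.2 F [ 2.9 -0.1  4.9] M [-0.18 -0.84 -0.04] w 0.0464 p [ 0.5879 -0.0579  0.3285] yaw -2.954 q6 -1.62
```

>>> {"method": "send_rows", "body": {
  "motion": [
    {"offset": [0, 0, -0.01], "turn": 4},
    {"offset": [0, 0, -0.02], "turn": 8},
    {"offset": [0, 0, -0.04], "turn": 12},
    {"offset": [0, 0, -0.06], "turn": 16},
    {"offset": [0, 0, -0.07], "turn": 20},
    {"offset": [0, 0, -0.08], "turn": 24},
    {"offset": [0, 0, -0.08], "turn": 24}
  ]
}}

```text
t: 15.9
eef_pos: [0.5878, -0.058, 0.3294]
ee_rot: [3.142, 0.002, 2.909]
force: [0.8, -0.2, 6.3]
width: 0.0461
```

```bash
python3 -c "
from h import *
st()
grab_frame('scene');st()
"
```

```text
t 15.9 F [ 0.8 -0.2  6.3] M [-0.37 -0.65  0.01] w 0.0461 p [ 0.5878 -0.058   0.3294] yaw 2.909 q6 -2.04
t 15.95 F [ 2.2 -1.6  5.6] M [-0.34 -0.62  0.03] w 0.046 p [ 0.5878 -0.058   0.3294] yaw 2.911 q6 -2.03
```

>>> {"method": "send_rows", "body": {
  "motion": [
    {"offset": [0, 0, -0.03], "turn": 4},
    {"offset": [0, 0, -0.06], "turn": 8},
    {"offset": [0, 0, -0.08], "turn": 12},
    {"offset": [0, 0, -0.11], "turn": 16},
    {"offset": [0, 0, -0.13], "turn": 20},
    {"offset": [0, 0, -0.15], "turn": 24},
    {"offset": [0, 0, -0.15], "turn": 24}
  ]
}}

```text
t: 16.65
eef_pos: [0.5875, -0.058, 0.3305]
ee_rot: [-3.142, 0.0, 2.49]
force: [1.2, -1.5, 5.6]
width: 0.0462
```

```bash
python3 -c "
from h import *
st()
grab_frame('scene');st()
"
```

```text
t 16.65 F [ 1.2 -1.5  5.6] M [-0.49 -0.41  0.09] w 0.0462 p [ 0.5875 -0.058   0.3305] yaw 2.49 q6 -2.46
t 16.7 F [ 1.4 -1.5  5.1] M [-0.54 -0.41  0.04] w 0.0462 p [ 0.5875 -0.058   0.3304] yaw 2.492 q6 -2.45
```

>>> {"method": "send_rows", "body": {
  "motion": [
    {"offset": [0, 0, -0.02], "turn": 4},
    {"offset": [0, 0, -0.04], "turn": 8},
    {"offset": [0, 0, -0.06], "turn": 12},
    {"offset": [0, 0, -0.08], "turn": 16},
    {"offset": [0, 0, -0.1], "turn": 20},
    {"offset": [0, 0, -0.11], "turn": 24},
    {"offset": [0, 0, -0.11], "turn": 24}
  ]
}}

```text
t: 17.4
eef_pos: [0.5873, -0.0579, 0.3315]
ee_rot: [-3.141, -0.0, 2.071]
force: [-0.0, -0.3, 6.7]
width: 0.0461
```

```bash
python3 -c "
from h import *
st()
grab_frame('scene');st()
"
```

```text
t 17.4 F [-0.  -0.3  6.7] M [-0.17 -0.08 -0.05] w 0.0461 p [ 0.5873 -0.0579  0.3315] yaw 2.071 q6 -2.87
t 17.45 F [-0.1 -0.1  6.1] M [-0.23 -0.08  0.01] w 0.0465 p [ 0.5873 -0.0579  0.3315] yaw 2.073 q6 -2.87
```

At 331° the wrist is near its limit. A gentle 1 mm lift will show whether the thread still holds.

>>> {"method": "send_rows", "body": {
  "motion": [
    {"offset": [0, 0, -0.03], "turn": 0},
    {"offset": [0, 0, -0.06], "turn": 0},
    {"offset": [0, 0, -0.1], "turn": 0},
    {"offset": [0, 0, -0.1], "turn": 0}
  ]
}}

```text
t: 17.85
eef_pos: [0.5871, -0.0579, 0.3318]
ee_rot: [-3.14, -0.001, 2.069]
force: [0.1, -0.1, 0.5]
width: 0.0459
```

```bash
python3 -c "
from h import *
st()
grab_frame('scene');st()
"
```

```text
t 17.85 F [ 0.1 -0.1  0.5] M [-0.06 -0.12 -0.03] w 0.0459 p [ 0.5871 -0.0579  0.3318] yaw 2.069 q6 -2.88
t 17.9 F [-0.3 -0.5  0.2] M [-0.15 -0.1  -0.  ] w 0.0463 p [ 0.5871 -0.0578  0.3318] yaw 2.069 q6 -2.88
```

>>> {"method": "send_rows", "body": {
  "motion": [
    {"offset": [0, 0, -0.03], "turn": 0},
    {"offset": [0, 0, -0.06], "turn": 0},
    {"offset": [0, 0, -0.06], "turn": 0}
  ]
}}

```text
t: 18.2
eef_pos: [0.5873, -0.0578, 0.3327]
ee_rot: [-3.141, -0.0, 2.068]
force: [-0.2, -0.4, 0.0]
width: 0.0462
```

```bash
python3 -c "
from h import *
st()
grab_frame('scene');st()
"
```

```text
t 18.2 F [-0.2 -0.4  0. ] M [-0.15 -0.01 -0.01] w 0.0462 p [ 0.5873 -0.0578  0.3327] yaw 2.068 q6 -2.88
t 18.25 F [-1.   1.3 -0.5] M [-0.09  0.   -0.01] w 0.0459 p [ 0.5873 -0.0579  0.3328] yaw 2.068 q6 -2.88
```

>>> {"method": "send_rows", "body": {
  "motion": [
    {"offset": [0, 0, -0.03], "turn": 0},
    {"offset": [0, 0, -0.06], "turn": 0},
    {"offset": [0, 0, -0.08], "turn": 0},
    {"offset": [0, 0, -0.08], "turn": 0}
  ]
}}

```text
t: 18.65
eef_pos: [0.5874, -0.0579, 0.3338]
ee_rot: [3.142, -0.0, 2.068]
force: [0.3, 0.1, -0.7]
width: 0.0461
```

```bash
python3 -c "
from h import *
st()
grab_frame('scene');st()
"
```

```text
t 18.65 F [ 0.3  0.1 -0.7] M [-0.17  0.02 -0.03] w 0.0461 p [ 0.5874 -0.0579  0.3338] yaw 2.068 q6 -2.88
t 18.7 F [-0.4  0.8 -0.6] M [-0.17 -0.    0.02] w 0.0459 p [ 0.5874 -0.0579  0.3338] yaw 2.068 q6 -2.88
```

Two millimetres of free rise with only the cap's weight on the wrist, so it is off the thread. Lifting straight up, slowly at first.

>>> {"method": "send_rows", "body": {
  "motion": [
    {"offset": [0, 0, -0.06], "turn": 0},
    {"offset": [0, 0, -0.12], "turn": 0},
    {"offset": [0, 0, -0.18], "turn": 0},
    {"offset": [0, 0, -0.24], "turn": 0},
    {"offset": [0, 0, -0.3], "turn": 0}
  ]
}}

```text
t: 19.2
eef_pos: [0.5874, -0.0579, 0.3368]
ee_rot: [-3.142, -0.0, 2.068]
force: [-0.3, 0.9, -1.0]
width: 0.046
```

>>> {"method": "send_rows", "body": {
  "motion": [
    {"offset": [0, 0, -0.3], "turn": 0},
    {"offset": [0, 0, -0.7], "turn": 0},
    {"offset": [0, 0, -1.2], "turn": 0},
    {"offset": [0, 0, -2], "turn": 0},
    {"offset": [0, 0, -3], "turn": 0},
    {"offset": [0, 0, -4.5], "turn": 0},
    {"offset": [0, 0, -6], "turn": 0},
    {"offset": [0, 0, -6], "turn": 0}
  ]
}}

```text
t: 20.0
eef_pos: [0.588, -0.0579, 0.3998]
ee_rot: [3.137, 0.002, 2.069]
force: [-0.0, 1.1, -0.1]
width: 0.0465
```

```bash
python3 - <<'E'
from h import *
st()
import pickle
for n,b in dict(scene=(230,90,350,200),side=(260,80,380,190)).items():
    o=grab_frame(n);u0,v0,u1,v1=b
    cv2.imwrite(f"pics/g_{n}.png",cv2.resize(o["frame"][v0:v1,u0:u1],None,fx=3,fy=3,interpolation=cv2.INTER_CUBIC))
cv2.imwrite("pics/g.png",np.hstack([cv2.imread("pics/g_scene.png"),cv2.imread("pics/g_side.png")]))
E
```

```text
t 20.0 F [-0.   1.1 -0.1] M [-0.1  -0.06 -0.01] w 0.0465 p [ 0.588  -0.0579  0.3998] yaw 2.069 q6 -2.88
```

View pics/g.png

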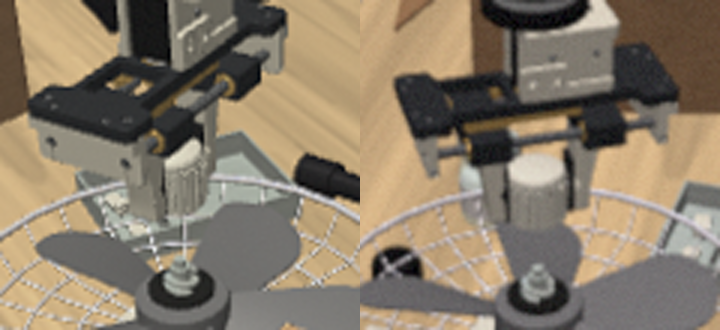

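The cap is in the jaws and upright, and the bare shaft shows at (182,270) in the left crop. Carrying it to the tray at this height.

>>> {"method": "send_rows", "body": {
  "motion": [
    {"offset": [-2, -3.7, -1], "turn": 0},
    {"offset": [-4, -7.4, -1], "turn": 0},
    {"offset": [-6, -11.1, -1], "turn": 0},
    {"offset": [-8, -14.8, -1], "turn": 0},
    {"offset": [-10, -18.5, -1], "turn": 0},
    {"offset": [-12, -22.2, -1], "turn": 0},
    {"offset": [-14, -26, -1], "turn": 0},
    {"offset": [-16.2, -29.6, -1], "turn": 0}
  ]
}}

```text
t: 20.9
eef_pos: [0.4031, -0.3425, 0.4063]
ee_rot: [-3.141, -0.001, 2.069]
force: [0.8, -0.1, -0.2]
width: 0.0463
```

>>> {"method": "send_rows", "body": {
  "motion": [
    {"offset": [0, 0, 3], "turn": 0},
    {"offset": [0, 0, 6.5], "turn": 0},
    {"offset": [0, 0, 10], "turn": 0},
    {"offset": [0, 0, 13.5], "turn": 0},
    {"offset": [0, 0, 17], "turn": 0},
    {"offset": [0, 0, 17], "turn": 0},
    {"offset": [0, 0, 17], "turn": 0}
  ]
}}

```text
t: 21.6
eef_pos: [0.4047, -0.3416, 0.2367]
ee_rot: [-3.14, -0.001, 2.069]
force: [0.4, -0.5, 0.2]
width: 0.0463
```

```bash
python3 - <<'E'
from h import *
st()
s=get_state();c=s["eef_pos"]
for n in("scene","side"):
    o=grab_frame(n);P=cloud(o);im=o["frame"].astype(int)
    m=(np.hypot(P[...,0]-c[0],P[...,1]-c[1])<.03)&(P[...,2]<c[2]-.12)&(P[...,2]>.04)&(im.min(-1)>90)
    q=P[m];print(n,m.sum(),q.min(0).round(3) if len(q) else 0,q.max(0).round(3) if len(q) else 0,proj(o,[c[0],c[1],c[2]-.162]))
    u,v=map(int,proj(o,[c[0],c[1],c[2]-.17]))
    cv2.imwrite(f"pics/h_{n}.png",cv2.resize(o["frame"][max(v-60,0):v+50,u-60:u+60],(360,330),interpolation=cv2.INTER_CUBIC))
cv2.imwrite("pics/h.png",np.hstack([cv2.imread("pics/h_scene.png"),cv2.imread("pics/h_side.png")]))
E
```

```text
t 21.6 F [ 0.4 -0.5  0.2] M [-0.16 -0.08  0.02] w 0.0463 p [ 0.4047 -0.3416  0.2367] yaw 2.069 q6 -2.31
scene 162 [ 0.375 -0.36   0.055] [ 0.425 -0.314  0.117] (np.float64(299.87647218936786), np.float64(135.1589117127678))
side 276 [ 0.376 -0.364  0.058] [ 0.426 -0.316  0.116] (np.float64(404.0447442587182), np.float64(146.89874407759115))
```

View pics/h.png

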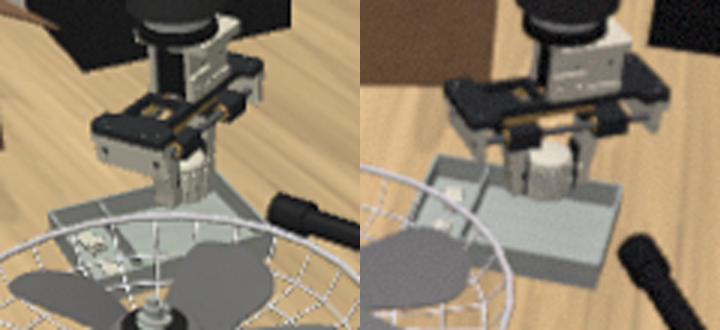

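The cap is over the middle of the larger bay (side crop, at (550,180)) with its rim about 182 mm below the TCP. Contact is expected at TCP z of about 0.185. Lowering.

>>> {"method": "send_rows", "body": {
  "motion": [
    {"offset": [0, 0, 1.5], "turn": 0},
    {"offset": [0, 0, 3], "turn": 0},
    {"offset": [0, 0, 4], "turn": 0},
    {"offset": [0, 0, 4.4], "turn": 0},
    {"offset": [0, 0, 4.4], "turn": 0},
    {"offset": [0, 0, 4.4], "turn": 0}
  ]
}}

```text
t: 22.3
eef_pos: [0.405, -0.3417, 0.1935]
ee_rot: [3.141, 0.001, 2.069]
force: [0.7, -1.0, -0.4]
width: 0.0463
```

>>> {"method": "send_rows", "body": {
  "motion": [
    {"offset": [0, 0, 0.08], "turn": 0},
    {"offset": [0, 0, 0.16], "turn": 0},
    {"offset": [0, 0, 0.24], "turn": 0},
    {"offset": [0, 0, 0.32], "turn": 0},
    {"offset": [0, 0, 0.4], "turn": 0},
    {"offset": [0, 0, 0.45], "turn": 0},
    {"offset": [0, 0, 0.5], "turn": 0},
    {"offset": [0, 0, 0.5], "turn": 0}
  ]
}}

```text
t: 23.1
eef_pos: [0.4046, -0.3415, 0.1876]
ee_rot: [-3.141, -0.0, 2.068]
force: [0.1, 1.0, -1.1]
width: 0.0462
```

>>> {"method": "send_rows", "body": {
  "motion": [
    {"offset": [0, 0, 0.03], "turn": 0},
    {"offset": [0, 0, 0.06], "turn": 0},
    {"offset": [0, 0, 0.1], "turn": 0},
    {"offset": [0, 0, 0.1], "turn": 0},
    {"offset": [0, 0, 0.1], "turn": 0}
  ]
}}

```text
t: 23.6
eef_pos: [0.4046, -0.3415, 0.1868]
ee_rot: [-3.142, -0.0, 2.068]
force: [-0.6, 0.9, -0.4]
width: 0.0466
```

>>> {"method": "send_rows", "body": {
  "motion": [
    {"offset": [0, 0, 0.03], "turn": 0},
    {"offset": [0, 0, 0.06], "turn": 0},
    {"offset": [0, 0, 0.1], "turn": 0},
    {"offset": [0, 0, 0.1], "turn": 0}
  ]
}}

```text
t: 24.0
eef_pos: [0.4046, -0.3415, 0.1857]
ee_rot: [-3.142, -0.0, 2.068]
force: [-0.6, 0.1, -1.1]
width: 0.0464
```

>>> {"method": "send_rows", "body": {
  "motion": [
    {"offset": [0, 0, 0.03], "turn": 0},
    {"offset": [0, 0, 0.06], "turn": 0},
    {"offset": [0, 0, 0.1], "turn": 0},
    {"offset": [0, 0, 0.1], "turn": 0}
  ]
}}

```text
t: 24.4
eef_pos: [0.4046, -0.3415, 0.1847]
ee_rot: [-3.142, -0.0, 2.068]
force: [-0.4, 0.4, 0.2]
width: 0.0462
```

>>> {"method": "send_rows", "body": {
  "motion": [
    {"offset": [0, 0, 0.02], "turn": 0},
    {"offset": [0, 0, 0.04], "turn": 0},
    {"offset": [0, 0, 0.07], "turn": 0},
    {"offset": [0, 0, 0.07], "turn": 0}
  ]
}}

```text
t: 24.8
eef_pos: [0.4047, -0.3415, 0.1842]
ee_rot: [3.142, 0.0, 2.068]
force: [-1.2, 1.0, 3.0]
width: 0.0462
```

Force has risen to 3 N, so contact. One more small press to make sure it is seated.

>>> {"method": "send_rows", "body": {
  "motion": [
    {"offset": [0, 0, 0.02], "turn": 0},
    {"offset": [0, 0, 0.05], "turn": 0},
    {"offset": [0, 0, 0.05], "turn": 0},
    {"offset": [0, 0, 0.05], "turn": 0}
  ]
}}

```text
t: 25.2
eef_pos: [0.4047, -0.3415, 0.1842]
ee_rot: [3.142, 0.0, 2.069]
force: [-1.5, 2.7, 8.4]
width: 0.0457
```

Firm floor contact: 8 N, with no further descent. Opening partly so the fingers stay clear of the bay walls, then lifting away.

>>> {"method": "send_rows", "body": {
  "motion": [
    {"offset": [0, 0, -0.03], "turn": 0},
    {"offset": [0, 0, -0.03], "turn": 0},
    {"offset": [0, 0, -0.03], "turn": 0},
    {"offset": [0, 0, -0.03], "turn": 0}
  ],
  "squeeze": 5
}}

```text
t: 25.6
eef_pos: [0.4047, -0.3415, 0.1841]
ee_rot: [3.142, 0.0, 2.068]
force: [-1.5, 1.1, 5.4]
width: 0.0468
```

>>> {"method": "send_rows", "body": {
  "motion": [
    {"offset": [0, 0, 0], "turn": 0},
    {"offset": [0, 0, 0], "turn": 0},
    {"offset": [0, 0, 0], "turn": 0},
    {"offset": [0, 0, 0], "turn": 0},
    {"offset": [0, 0, 0], "turn": 0}
  ],
  "hand": 0.4
}}

```text
t: 26.1
eef_pos: [0.4046, -0.3415, 0.1838]
ee_rot: [-3.141, -0.0, 2.068]
force: [-0.0, -0.3, -0.3]
width: 0.0611
```

>>> {"method": "send_rows", "body": {
  "motion": [
    {"offset": [0, 0, -0.5], "turn": 0},
    {"offset": [0, 0, -1.5], "turn": 0},
    {"offset": [0, 0, -3], "turn": 0},
    {"offset": [0, 0, -6], "turn": 0},
    {"offset": [0, 0, -10], "turn": 0},
    {"offset": [0, 0, -14], "turn": 0},
    {"offset": [0, 0, -18], "turn": 0},
    {"offset": [0, 0, -18], "turn": 0}
  ]
}}

```text
t: 26.9
eef_pos: [0.4057, -0.3422, 0.3709]
ee_rot: [3.136, 0.009, 2.069]
force: [-0.3, 0.1, -0.3]
width: 0.0614
```

```bash
python3 - <<'E'
from h import *
st()
c=np.array([.4047,-.3415])
for n in("scene","side"):
    o=grab_frame(n);P=cloud(o)
    m=(np.hypot(P[...,0]-c[0],P[...,1]-c[1])<.04)&(P[...,2]<.09)&(P[...,2]>.012)
    q=P[m];top=q[q[:,2]>q[:,2].max()-.005];print(n,m.sum(),q.max(0).round(4),"top",top.mean(0).round(4))
    u,v=map(int,proj(o,[c[0],c[1],.03]))
    cv2.imwrite(f"pics/k_{n}.png",cv2.resize(o["frame"][max(v-50,0):v+60,u-60:u+60],(360,330),interpolation=cv2.INTER_CUBIC))
cv2.imwrite("pics/k.png",np.hstack([cv2.imread("pics/k_scene.png"),cv2.imread("pics/k_side.png")]))
E
```

```text
t 26.9 F [-0.3  0.1 -0.3] M [-0.11 -0.1  -0.01] w 0.0614 p [ 0.4057 -0.3422  0.3709] yaw 2.069 q6 -2.31
scene 181 [ 0.4311 -0.3168  0.0473] top [ 0.4059 -0.3391  0.0448]
side 271 [ 0.4269 -0.3162  0.0515] top [ 0.4004 -0.3405  0.0484]
```

View pics/k.png

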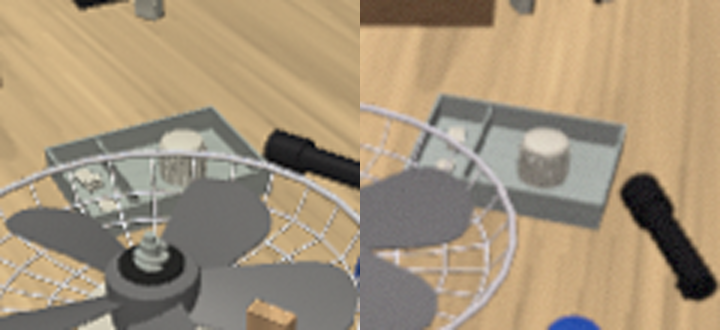

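The cap stands upright in the larger bay (side crop, at (545,157)). Its top is at 0.047–0.051, against an expected 0.046 plus the 2–5 mm depth bias seen earlier. The hand is clear, so I'm handing in.

```bash
python3 -c "
from station import *
print(job_done())"
```

```text
the job is handed in; nothing more can be done
None
```

The spinner is off its shaft and standing open side down in the larger bay of the parts tray. I handed the job in at about 27 s; no verdict is reported.

- **Unscrewing:** One grip at 17 N was enough. I turned it clockwise about 331° while the hand followed it up about 11 mm. Upward push on the wrist stayed at about 7 N or less at every reading. A test lift then rose 2 mm with only the cap's weight on the wrist, so it was clear of the thread.
- **Setting down:** I lowered it until the floor pushed back at 3 N, then 8 N, without going lower. I eased the grip, opened to 61 mm and lifted straight up.
- **Last checks:**
  - The two camera views put the cap upright at about (0.403, -0.340). The bay's middle measured (0.405, -0.342).
  - Wrist force after release was about 0.
  - The shaft is bare, and the blade and clips look untouched in the pictures.
- **What disagreed:**
  - The cap's top read 47–51 mm high against 46 mm expected. The cameras read about 2–5 mm high on the seated cap too.
  - The tray measured 134 × 184 mm against 140 × 190 mm stated.
  - The blade did not visibly swing before the spinner turned, so I assume it already rested on the wedge.

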